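# Draw a rack panel tight with its cam lock

## Task

The flat-pack print rack on the table still has a gap between its base board and its upright side panel. Take the screwdriver from its wooden block, seat its blade fully in the slot of the cam disc in the board and turn the cam clockwise until the panel is drawn up to the board and the cam comes firmly tight, without leaning on it or forcing it past tight; then stand the screwdriver back in its block and let go. Move the panel only with the cam, not by hand, and leave the other things on the table as they are.

Things in the scene. Friction and masses are not known exactly. Their poses are not given: they have to be found in the camera images.
- driver: Screwdriver, 130 g, upright in the block, blade down. Origin: middle of the blade's tip; z up the shank, x along the blade's width. Steel blade 16 mm wide, 2.4 mm thick, 14 mm long (last 2 mm: 14 by 1.8). Shank 9 mm round to z = 66 mm; dark wooden handle of square section 26 x 26 mm, faces square to x and y, z = 66 to 146 mm. Grip two opposite faces near z = 110 mm.
- block: Wooden block that holds the screwdriver, fixed, 66 x 66 x 70 mm high, with an upright round hole of 22 mm right through its middle. Origin: centre of its underside. The screwdriver stands in it with the handle's lower end on the block's top, so the blade's tip is 4 mm above the table; any yaw will do.
- board: Base board of the rack, white with plywood ends, lying flat and fixed, 200 (x) x 180 (y) x 30 mm high. Origin: centre of its underside. The cam disc is let into its top, 52 mm from the centre towards the board's -y side; the panel stands along that side.
- cam: Steel cam disc, 33 mm across, let into the board, its top 1 mm above the board's top (31 mm above the table), turning on an upright axis. Origin: centre of its top face. It turns clockwise (from above) almost freely at first, then grabs the bolt and draws the panel in against a drag of about 0.08 N m, then comes tight: the torque climbs by about 4 N m per rad. The panel stays where it is left.
- cam_slot (a point): Centre of the mouth of the cam's slot; x along the slot, z up; turns with the cam. Slot 19 mm long, 4.2 mm wide, 7 mm deep: a seated blade's tip is 24 mm above the table. How far the cam must turn to come tight differs each time, 0.55 to 1.2 rad, unseen beforehand. Firmly tight is 0.3 N m on the screwdriver; 0.42 N m forces it; pressing down needs under 10 N.
- side_panel: Upright panel along the board's -y side, white, 220 x 18 x 75 mm high, joined to it by the cam's bolt. Origin: centre of its underside. It slides along the board's y: in the board's frame its y is -105 mm with the 6 mm gap open and -99 mm when it meets the board's edge. Not to be pushed by hand.
- jar: Glass jar with steel lid, 68 mm across, 85 mm high; leave it alone. Origin: centre of its underside.
- paint: White paint bottle, 60 mm across, 150 mm high; leave it alone. Origin: centre of its underside.
- tape: Roll of paper tape lying flat, 84 mm across, 24 mm high; leave it alone. Origin: centre of its underside.
- marker: Black marker pen lying down, 16 mm thick, 130 mm long; leave it alone. Origin on its underside at mid length.
- towels: Roll of paper towels standing, 116 mm across, 230 mm high; leave it alone. Origin: centre of its underside.
- tin: Steel tin, 90 mm across, 95 mm high; leave it alone. Origin: centre of its underside.
- dish: Grey dish of spare fittings on the board, 60 x 80 x 22 mm high; leave it alone. Origin: centre of its underside.
There are look-alikes about, which are no part of the job. What is meant by the driver is not blue or yellow, and is the larger of those in its own colour.

How it is judged (in metres and radians):
On the way, in this order (a step that is already met when the one before it is completed fails the run):
1. the screwdriver's blade is seated in the cam's slot (tip at least 5 mm below the disc's top, upright) (z of driver in the frame of cam_slot below -0.005 m and horizontal distance between driver and cam_slot below 0.004 m and angle between driver's own z axis and vertical below 0.12 rad), for 0.1 s.
2. the panel is drawn in and the seated screwdriver bears firmly on the cam (34 N summed over the blade's edges, about 0.24 N m) (y of side_panel in the frame of board above -0.0998 m and z of driver in the frame of cam_slot below -0.0045 m and contact force between driver and cam above 34 N), for 0.1 s.
At the end, for the whole second after the job is handed in: The panel is drawn in (gap under 1 mm) and the screwdriver stands upright and at rest in its block's hole, the tip less than 10 mm above the table (y of side_panel in the frame of board above -0.1 m and horizontal distance between driver and block below 0.007 m and height (world z) of driver below 0.01 m and angle between driver's own z axis and vertical below 0.12 rad and linear speed of driver below 0.02 m/s); the robot touches nothing.
It fails at once if the cam is forced or leaned on (61 N summed over the blade's edges, about 0.43 N m) (contact force between driver and cam above 61 N).
It fails at once if the panel is pushed by hand (over 3 N) (contact force between any of the fingers, the arm, driver and side_panel above 3 N).
It fails at once if another thing on the table is moved more than 25 mm (distance of any of jar, paint, tape, marker, towels, tin, dish from where it was at the start of the episode above 0.025 m).
It also fails if it takes over 69 s, if anything falls off the work surface, if the arm or the gripper's body presses on something with over 40 N, if the wrist force passes 120 N, or if a joint passes its speed limit or range.

## Robot

A 6-joint arm with a two-finger parallel gripper is mounted at the origin on the work surface. World frame = base frame: x ahead of the robot, y to its left, z up, the work surface at z = 0. Lengths are in m, angles in degrees, forces in N, time in s.
With the tool pointing down it reaches from about 0.35 to 0.875 m from the base axis. Payload 4.2 kg.
Tool frame: the origin (TCP) lies midway between the tips of the shut fingers; the grasp point (between the pads) lies 19 mm behind it; y points along the fingers, z is the direction in which the jaws open and shut, and the axes are right-handed (so a half turn about y gives the same grasp; the last joint's range is limited). The gripper opens to 87 mm and grips with 3 to 60 N. Pads are 19 mm wide; open, the fingers measure 117 mm over their backs; the gripper's body (75 mm by 190 mm) begins 51 mm behind the grasp point.
Start: joints at [-58.064, 22.042, 0.453, 0, -68.411, -14.817], TCP at [0.184, -0.597, 0.223] pointing down, gripper open.
Joint ranges: [-179.83, 179.83], [-69.29, 118.12], [-61.27, 80.66], [-181.25, 117.63], [-171.15, -9.14], [-177.46, 177.46]. Speed limits (degrees/s): [159.86, 159.86, 180, 180, 180, 180].

## Interface

Orientations are given as [roll, pitch, yaw] about the fixed x, y, z axes, in that order (R = Rz(yaw) Ry(pitch) Rx(roll)).
In Python, from workcell import env gives the robot as it stands. The module is installed in compiled form; this text tells all that it offers. Calls block until the motion is done:
- env.goto(position, orientation): joint-space move of the TCP to a pose.
- env.move_straight(position, rotation=None, rate=0.15, force_limit=None): straight line of the TCP; rotation=None keeps the orientation; rate is the mean speed in m/s. With force_limit (N) it stops when the force on the tool has changed by that much, and returns True; else False.
- env.set_joints(angles): joint-space move.
- env.gripper_to(opening, grasp_force=None): opening from 0.0 (shut) to 1.0 (fully open); grasp_force is the grip in N (None keeps the last); returns when the fingers have stopped.
- env.dwell(seconds).
- env.inverse_kinematics(position, orientation): joint angles nearest the present ones, or None.
- env.read_state(): the state.
- env.grab_frame(name): name is "side" or "top"; returns a dict with "image" (384x512x3 uint8, blue, green, red), "fx", "fy", "cx", "cy" (pixels), "D" ([k1, k2, p1, p2, k3] as OpenCV has them; the pictures are not rectified), "position" and "orientation" of the camera in the world. Camera axes: x right, y up, looking along -z (the intrinsics and any distortion apply to the point x, -y, -z); pixel columns grow to the right and rows downward; lengths in m; the calibration is good to about 2 mm. A picture is of the moment at which its call begins. There is no depth.
A pose or a line that the arm cannot do raises env.Unreachable and nothing moves.
- env.close_job(): hands the job in, once; it reports no verdict.
Trained networks look in a picture, given as the dict that the camera call returned (one of the last four; its "shot" number tells which), for a name from the list of things; names that differ only in an ending like _2 or _b are one class to them, and where a whole thing is asked for, a point or a joint stands for the part that bears it (a point fixed in the world has none). Each returns a list of dicts, best first, with "score" (0 to 1); they miss things now and then, are a little off and sometimes report something else, mostly with a low value. They report only what shows in the picture. A call takes as long as a camera call. They do not tell look-alikes from the thing itself.
- env.search_frame(picture, thing): "xyz" ([x, y, z] in m, in world coordinates, good to about 4 mm: the middle of the surface that is visible of it).
- env.trace(picture, thing): "mask" (384x512 bool, what is visible of it).
The state is a dict: "clock": time; "joint_positions": joint angles; "qvel": joint speeds; "joint_torque": joint torques, N m; "position": TCP position; "tool_rot": TCP orientation; "force": force on the tool from outside, world axes, zero at the start; "wrist_torque": the same for the moment, N m; "opening": opening from 0.0 (shut) to 1.0 (fully open).
Only numpy, scipy, OpenCV 4.12 (cv2) and the standard library are available. Lean on these libraries where they do the work, as an engineer would, in place of code of your own. Each camera call takes 0.05 s, during which the arm holds its last target.

## Working session

There is one attempt and no reset: what is moved stays moved. The work goes in short steps, each a Python script; the robot and the scene stay as the last script left them, time stands still between calls to the robot, and variables do not carry over. Pictures are saved under pics/ and viewed, and the job is handed in when it is done.

```bash
mkdir -p pics; ls; python3 - <<'E'
from workcell import env
import cv2
s=env.read_state(); print({k:(v if not hasattr(v,'round') else v) for k,v in s.items()})
for n in("side","top"):
    f=env.grab_frame(n); cv2.imwrite(f"pics/{n}0.png",f["image"])
    print(n,{k:v for k,v in f.items() if k!="image"})
    for t in("driver","block","board","cam","cam_slot","side_panel"):
        print(t,[(r["score"],[round(float(x),4) for x in r["xyz"]]) for r in env.search_frame(f,t)])
print(env.read_state()["clock"])
E
```

```text
pics
{'clock': 0.0, 'joint_positions': array([-5.80651209e+01,  2.20896073e+01,  3.80251136e-01, -2.84729249e-02,
       -6.84099714e+01, -1.48147079e+01]), 'qvel': array([-0.04119638,  0.00377418,  0.07813525,  0.04727916, -0.02462277,
       -0.07452674]), 'joint_torque': array([ 1.06390287e-04, -3.90669858e+01,  1.87406266e+01,  4.21986893e+00,
        1.08411990e-02, -2.07815538e-04]), 'position': array([ 0.18380923, -0.59673888,  0.22147631]), 'tool_rot': array([-8.98778728e+01,  4.93791061e-03,  1.71096719e+01]), 'force': array([-0.51729205, -0.3774707 ,  0.78098291]), 'wrist_torque': array([ 0.01818258, -0.01025475, -0.02255156]), 'opening': 1.0005926708074036}
side {'fx': 463.19697376905964, 'fy': 463.19697376905964, 'cx': 251.94101939179913, 'cy': 197.1474840269578, 'D': array([0.04386606, 0.        , 0.        , 0.        , 0.        ]), 'position': array([-0.07441828,  1.01988636,  1.0487369 ]), 'orientation': array([  49.8674632 ,   -0.70743652, -146.94991308]), 'shot': 1}
driver [(0.81, [0.4434, 0.259, 0.1199]), (0.69, [0.4244, 0.35, 0.0752]), (0.55, [0.4196, 0.1713, 0.1
[... 305 characters left out ...]
-0.1953, 0.0595]), (0.46, [0.388, -0.3424, 0.0178])]
top {'fx': 498.7799277363593, 'fy': 498.7799277363593, 'cx': 255.4450906488926, 'cy': 201.21031465737698, 'D': array([-0.01400986,  0.        ,  0.        ,  0.        ,  0.        ]), 'position': array([0.24620948, 0.03324936, 1.66590752]), 'orientation': array([ 10.53205328,   0.30203224, -89.90198643]), 'shot': 2}
driver [(0.56, [0.4395, 0.2498, 0.1497]), (0.52, [0.4663, 0.3774, 0.0152])]
block [(0.73, [0.6017, -0.1533, 0.0294]), (0.45, [0.7107, 0.1238, 0.0897])]
board [(0.61, [0.5925, -0.1358, 0.0269])]
cam [(0.43, [0.6012, -0.1563, 0.0311])]
cam_slot [(0.47, [0.6021, -0.1577, 0.0324])]
side_panel [(0.88, [0.6158, -0.2016, 0.076])]
0.7
```

View pics/side0.png

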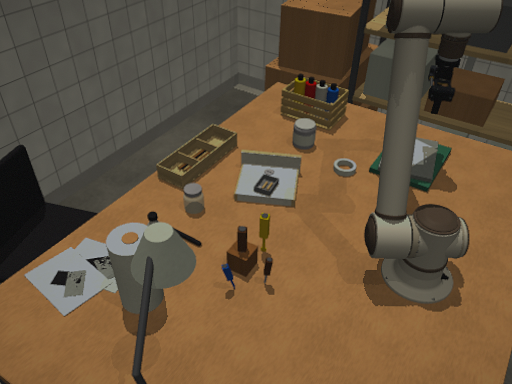

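View pics/top0.png

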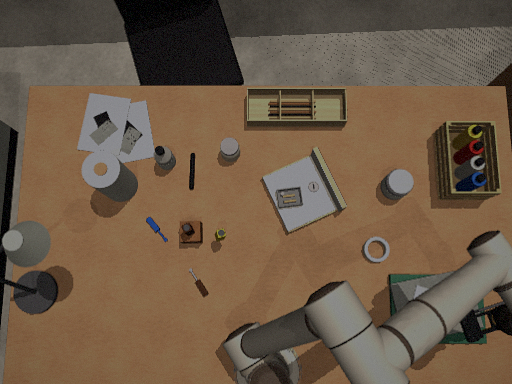

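```bash
python3 - <<'E'
import cv2
a=cv2.imread("pics/side0.png")
cv2.imwrite("pics/c1.png",cv2.resize(a[170:330,0:170],None,fx=3.5,fy=3.5,interpolation=cv2.INTER_CUBIC))
E
python3 - <<'E'
import cv2,numpy as np
a=cv2.imread("pics/side0.png");b=cv2.imread("pics/top0.png")
f=lambda i,s:cv2.resize(i,s,interpolation=cv2.INTER_CUBIC)
c=f(a[200:300,205:295],(405,450)); d=f(b[205:305,135:245],(395,359)); 
o=np.zeros((450,800,3),np.uint8);o[:,:405]=c;o[:359,405:]=d
cv2.imwrite("pics/c1.png",o)
c=f(a[145:215,225:315],(400,311)); d=f(b[140:240,255:355],(400,400))
o=np.zeros((400,800,3),np.uint8);o[:311,:400]=c;o[:,400:]=d
cv2.imwrite("pics/c2.png",o)
E
```

```text
(no output)
```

View pics/c1.png

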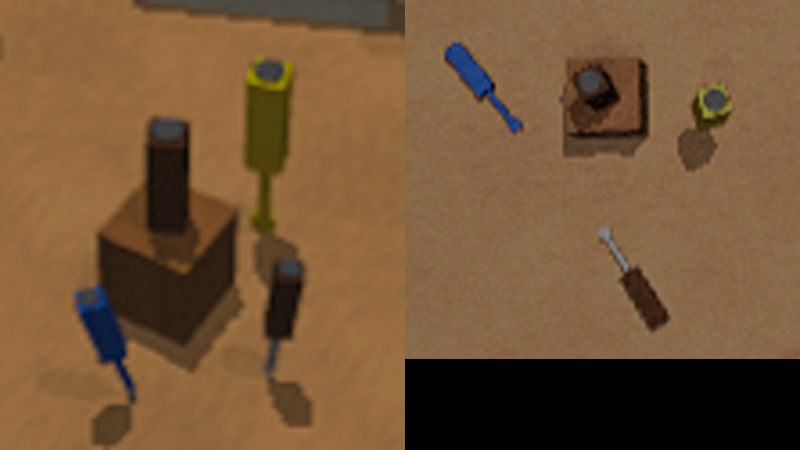

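View pics/c2.png

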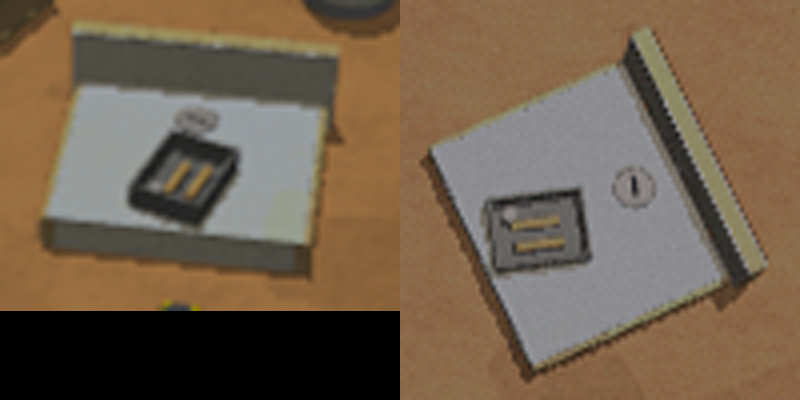

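```bash
cat > h.py <<'E'
import numpy as np,cv2
from scipy.spatial.transform import Rotation as R
def proj(f,P):
    P=np.atleast_2d(np.asarray(P,float))
    M=R.from_euler('xyz',f["orientation"],degrees=True).as_matrix()
    c=(P-f["position"])@M; c=c*[1,-1,-1]
    K=np.array([[f["fx"],0,f["cx"]],[0,f["fy"],f["cy"]],[0,0,1]])
    return cv2.projectPoints(c,np.zeros(3),np.zeros(3),K,np.asarray(f["D"]))[0][:,0]
def unproj(f,uv,z):
    M=R.from_euler('xyz',f["orientation"],degrees=True).as_matrix()
    K=np.array([[f["fx"],0,f["cx"]],[0,f["fy"],f["cy"]],[0,0,1]])
    p=cv2.undistortPoints(np.array(uv,float).reshape(-1,1,2),K,np.asarray(f["D"]))[:,0]
    d=np.c_[p[:,0],-p[:,1],-np.ones(len(p))]@M.T
    return f["position"]+d*((z-f["position"][2])/d[:,2])[:,None]
E
python3 - <<'E'
from h import *
from workcell import env
import pickle
fs={n:env.grab_frame(n) for n in("side","top")}
pickle.dump(fs,open("f0.pkl","wb"))
T=fs["top"];S=fs["side"]
print(proj(T,[[.44,.26,.15],[.6,-.156,.031]]),proj(S,[[.44,.26,.15],[.6,-.156,.031]]))
for n in("top","side"):
  f=fs[n]
  for t in ("driver","block","cam","board","side_panel"):
    for r in env.trace(f,t)[:3]:
        m=r["mask"];ys,xs=np.nonzero(m); print(n,t,r["score"],m.sum(),xs.mean().round(2),ys.mean().round(2),cv2.minAreaRect(np.c_[xs,ys].astype(np.float32)))
g=lambda f,x,y,w:cv2.resize(f["image"][y-w:y+w,x-w:x+w],(400,400),interpolation=cv2.INTER_NEAREST)
cv2.imwrite("pics/c3.png",np.hstack([g(T,190,231,20),g(T,313,187,20)]))
cv2.imwrite("pics/c4.png",np.hstack([g(S,242,242,25),g(S,268,172,20)]))
E
```

```text
[[184.12309594 229.42032009]
 [314.67554397 186.62848371]] [[241.86223699 231.71932488]
 [269.31596701 171.51134355]]
top driver 0.58 82 188.01 229.32 ((188.00001525878906, 229.50003051757812), (10.60660171508789, 7.77817440032959), 45.0)
top driver 0.56 266 245.21 230.44 ((240.9811553955078, 231.43394470214844), (8.791075706481934, 44.50481414794922), 74.05460357666016)
top block 0.91 363 192.12 233.25 ((191.0, 232.0), (22.0, 22.0), 90.0)
top cam 0.45 73 313.15 186.71 ((313.25, 186.75001525878906), (8.485280990600586, 9.192388534545898), 45.0)
top side_panel 0.84 690 327.56 178.85 ((327.5000305175781, 179.00003051757812), (68.42367553710938, 10.733125686645508), 63.43495178222656)
side driver 0.73 154 300.99 281.51 ((301.0, 281.5), (7.0, 20.0), 90.0)
side driver 0.68 221 270.14 225.87 ((269.1000061035156, 228.6999969482422), (8.854375839233398, 34.152591705322266), 18.43494987487793)
side driver 0.6 203 241.38 238.96 ((241.413818359375, 238.9655303955078), (24.249282836914062, 8.802821159362793), 85.2363510131836)
side block 0.78 799 241.13 258.73 ((241.26109313964844, 259.0840759277344), (31.530006408691406, 33.39253616333008), 3.814074993133545)
side cam 0.48 43 268.12 171.98 ((268.0, 171.5), (5.0, 8.0), 90.0)
side board 0.7 2714 267.62 176.96 ((266.97479248046875, 178.06874084472656), (62.39290237426758, 52.48532485961914), 6.115502834320068)
side board 0.34 370 265.41 184.81 ((265.300048828125, 184.59999084472656), (21.81971549987793, 19.922346115112305), 18.434947967529297)
side side_panel 0.67 830 270.25 159.02 ((270.16998291015625, 159.60609436035156), (59.99455642700195, 15.88233470916748), 6.9529571533203125)
```

View pics/c3.png

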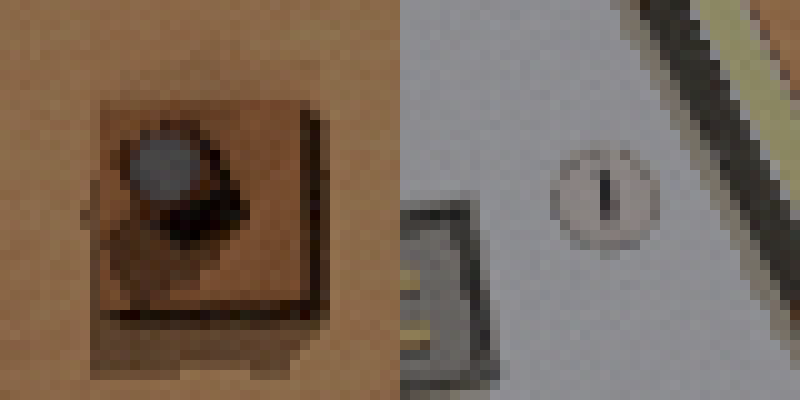

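View pics/c4.png

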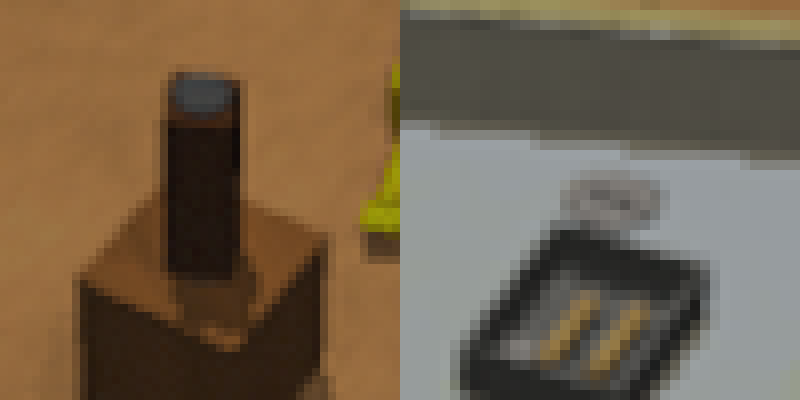

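```bash
python3 - <<'E'
from h import *
import pickle
from scipy.optimize import least_squares
fs=pickle.load(open("f0.pkl","rb"));T=fs["top"];S=fs["side"]
# cap centroid: bluish-grey pixels
for f,(x,y,w) in ((T,(186,227,6)),(S,(242,228,7))):
    c=f["image"][y-w:y+w+1,x-w:x+w+1].astype(float)
    m=np.clip((c[...,0]-c[...,2]+6),0,None)*(c.sum(2)>120)  # grey: B~R ; wood: R>B
    yy,xx=np.mgrid[-w:w+1,-w:w+1]
    uv=(x+(m*xx).sum()/m.sum(),y+(m*yy).sum()/m.sum()); print("cap",uv,(m>0).sum(),unproj(f,uv,.150)[0].round(4))
# block top corners top view: edges seen in crop: left x~180.0-.., compute lit top-face
x0,y0=170,211
for name,px in (("blk TL",(10.0,10.0)),("TR",(30.3,10.0)),("BL",(10.0,31)),("BR",(30.3,31))):
    print(name,unproj(T,(x0+px[0]-.5,y0+px[1]-.5),.07)[0].round(4))
# cam in top
g=cv2.cvtColor(T["image"],cv2.COLOR_BGR2GRAY).astype(int)
print(g[180:195,306:322])
def cam_uv(f):pass
r=proj(T,[[.6,-.156,.031],[.61,-.156,.031],[.6,-.146,.031]]);print(r)
for uv in ((313.25,186.75),(313.3,186.9)): print(unproj(T,uv,.031)[0].round(4))
E
```

```text
cap (np.float64(186.06716417910448), np.float64(227.17164179104478)) 29 [0.4469 0.2542 0.15  ]
cap (np.float64(241.66666666666666), np.float64(228.27450980392157)) 24 [0.4481 0.249  0.15  ]
blk TL [0.4793 0.2877 0.07  ]
TR [0.4793 0.222  0.07  ]
BL [0.4112 0.2858 0.07  ]
BR [0.4113 0.2205 0.07  ]
[[141 141 143 141 145 140 140 141 140 142 142 139 140 142 143 113]
 [141 143 140 139 140 136 131 133 138 132 140 142 140 141 140 118]
 [140 143 142 137 128 117 104 119 133 100 130 140 140 139 143 139]
 [139 136 138 108 102 134 129 120 134 136 114 126 141 142 142 142]
 [140 143 136 106 133 132 112  58 132 132 130 104 133 141 136 144]
 [140 141 127 131 133 132 131  34 113 137 131 129 120 142 140 142]
 [139 141  98 133 130 136 135  35 107 135 130 131 108 141 142 139]
 [141 142 104 131 131 132 133  42  86 135 132 132 111 137 143 142]
 [142 141 105 123 133 133 132  69  94 135 132 130 102 141 141 140]
 [142 141 143 103 128 132 135 113 118 131 132 125 125 142 141 143]
 [139 140 144 130 107 121 127 128 126 122 124 120 145 140 142 141]
 [141 144 141 142 121 109 119 109 108 102 107 141 139 142 142 139]
 [138 140 141 143 141 142 141 122 127 145 141 139 143 141 141 141]
 [137 145 140 141 140 142 141 140 142 140 141 138 141 140 141 140]
 [139 141 140 142 137 139 142 140 142 143 142 142 143 139 140 142]]
[[314.67554397 186.62848371]
 [314.61563763 183.71363143]
 [311.69047933 186.62653633]]
[ 0.5996 -0.1512  0.031 ]
[ 0.5991 -0.1514  0.031 ]
```

```bash
cat >> h.py <<'E'
def slot_top(f,cx=313,cy=187):
    g=cv2.cvtColor(f["image"],cv2.COLOR_BGR2GRAY).astype(float)
    ys,xs=np.mgrid[cy-4:cy+5,cx-3:cx+5]; w=np.clip(131-g[cy-4:cy+5,cx-3:cx+5],0,None)
    w[np.hypot(xs-cx-.2,ys-cy)>4.3]=0; w[w<8]=0
    u=(w*xs).sum()/w.sum();v=(w*ys).sum()/w.sum()
    C=np.cov(np.vstack([xs.ravel(),ys.ravel()]),aweights=w.ravel()+1e-9);e,V=np.linalg.eigh(C);d=V[:,1]
    p=unproj(f,(u,v),.031)[0]; q=unproj(f,(u+d[0],v+d[1]),.031)[0]-p
    return (u,v),p,np.degrees(np.arctan2(q[1],q[0]))%180,np.sqrt(e)
def ring_top(f,cx=313.2,cy=186.8):
    g=cv2.cvtColor(f["image"],cv2.COLOR_BGR2GRAY).astype(float)
    ys,xs=np.mgrid[int(cy)-7:int(cy)+9,int(cx)-7:int(cx)+9]; w=np.clip(133-g[ys,xs],0,None)
    r=np.hypot(xs-cx,ys-cy); w[(r<3.9)|(r>6.6)]=0; w[w<5]=0
    x,y,w=xs[w>0],ys[w>0],w[w>0]
    from scipy.optimize import least_squares
    s=least_squares(lambda p:np.sqrt(w)*(np.hypot((x-p[0]),(y-p[1])/p[3])-p[2]),[cx,cy,5.2,1.],loss='soft_l1').x
    return s,unproj(f,s[:2],.031)[0]
E
python3 - <<'E'
from h import *
import pickle
from scipy.optimize import least_squares
fs=pickle.load(open("f0.pkl","rb"));T=fs["top"];S=fs["side"]
print(slot_top(T));print(ring_top(T))
# board corners fit in top view from the crop c2 (255+X/4, 140+Y/4)
for n,(X,Y),z in (("W",(430,152),.03),("S",(530,370),.03),("E",(722,280),.03),("N",(620,65),.03)):
    print(n,unproj(T,(255+(X-400)/4-.4,140+Y/4-.4),z)[0].round(4))
g=cv2.cvtColor(S["image"],cv2.COLOR_BGR2GRAY).astype(int)
print(g[165:178,260:278])
print("slotside", unproj(S,(268.3,171.8),.031)[0])
E
```

```text
((np.float64(313.1873156342183), np.float64(186.66961651917404)), array([ 0.59985571, -0.15101161,  0.031     ]), np.float64(1.9183256235569104), array([0.61868015, 2.14171136]))
(array([313.07037132, 186.57225198,   5.03017443,   0.95075525]), array([ 0.60018912, -0.15062635,  0.031     ]))
W [0.6312 0.0201 0.03  ]
S [ 0.4468 -0.0622  0.03  ]
E [ 0.5222 -0.2224  0.03  ]
N [ 0.707  -0.1411  0.03  ]
[[126 109  93  92  92  92  89  88  85  83  84  82  79  79  76  77  75  74]
 [159 142 129 129 129 128 129 130 127 126 115  99  98  95  92  93  90  87]
 [156 157 158 159 159 158 159 159 159 160 143 129 130 129 130 129 130 131]
 [155 155 156 156 156 156 155 152 153 152 152 158 159 159 158 159 157 158]
 [155 155 155 156 155 148 139 135 136 132 134 145 144 152 157 155 156 155]
 [154 155 155 155 147 127 116 111 112 122 124 122 121 130 150 156 155 155]
 [155 154 156 153 130 117 118  94  94 106 107 118 125 111 136 156 155 155]
 [154 155 155 156 121 109 126 118 112 101  84 108 118 115 141 157 156 155]
 [155 156 153 147 130 117 115 118 124 127 115 109  97 118 149 157 156 155]
 [156 157 144 109 109 104  81  95 111 118 117 117 120 143 157 156 155 155]
 [157 151 120  64  37  44  52  74  79  92 116 144 159 159 157 156 156 156]
 [153 123  70  35  36  37  37  35  43  68  86 110 133 141 149 153 155 157]
 [133  83  41  33  38  38  36  39  37  37  34  39  55  71 105 120 133 142]]
slotside [ 0.60216413 -0.15243439  0.031     ]
```

```bash
python3 - <<'E'
from h import *
import pickle
from scipy.optimize import least_squares
from workcell import env
fs=pickle.load(open("f0.pkl","rb"));T=fs["top"];S=fs["side"]
b=unproj(S,(263.2,249.3),0)[0];print("yellow base",b)
# top cap in top crop: 135+ (714-405)/3.59
t=(135+(714-405)/3.59,205+100/3.59); s=(205+270/4.5,200+72/4.5)
r=least_squares(lambda p:np.r_[proj(T,p)[0]-t,proj(S,p)[0]-s],[.42,.17,.12]);print("yellow top",r.x,r.fun)
for p,y in (((.446,.254,.2),27),((.446,.254,.2),117),((.446,.254,.2),-63),((.6,-.151,.2),2),((.6,-.151,.2),92),((.6,-.151,.2),182)):
    q=env.inverse_kinematics(list(p),[-90,0,y]); print(p,y,None if q is None else np.round(q,1))
E
```

```text
yellow base [0.42750561 0.16074702 0.        ]
yellow top [0.43267298 0.14846987 0.12764395] [-0.05345102 -0.12886711  0.12884734  0.03035697]
(0.446, 0.254, 0.2) 27 [  47.8   12.2  -17.    -0.   -60.7 -110.8]
(0.446, 0.254, 0.2) 117 [ 47.8  12.2 -17.    0.  -60.7 -20.8]
(0.446, 0.254, 0.2) -63 [ 47.8  12.2 -17.    0.  -60.7 159.2]
(0.6, -0.151, 0.2) 2 [  0.8  22.3  -2.4  -0.  -65.2 -88.8]
(0.6, -0.151, 0.2) 92 [  0.8  22.3  -2.4   0.  -65.2   1.2]
(0.6, -0.151, 0.2) 182 [  0.8  22.3  -2.4   0.  -65.2  91.2]
```

```bash
python3 - <<'E'
from h import *
from workcell import env
import pickle
st=lambda t:print(t,(lambda s:(round(s["clock"],2),np.round(s["position"],4),np.round(s["tool_rot"],1),round(s["opening"],3),np.round(s["force"],1)))(env.read_state()))
env.goto([.447,.254,.20],[-90,0,27]);st("above")
env.gripper_to(.6,5)
env.move_straight([.447,.254,.095],rate=.15);st("down")
env.gripper_to(0,5);st("sq1")
env.gripper_to(.6)
env.move_straight([.447,.254,.180],rate=.2)
env.goto([.447,.254,.180],[-90,0,117]);st("rot")
f=env.grab_frame("side");cv2.imwrite("pics/s1.png",f["image"])
env.move_straight([.447,.254,.095],rate=.15)
env.gripper_to(0,5);st("sq2")
E
```

```text
above (4.42, array([0.4473, 0.2535, 0.2   ]), array([-90. ,   0. ,  26.9]), 0.994, array([ 0.8, -0.1, -0.4]))
down (6.15, array([0.4476, 0.2545, 0.0957]), array([-90. ,  -0.1,  27. ]), 0.606, array([ 0.4, -0.2,  1.3]))
sq1 (6.73, array([0.4472, 0.254 , 0.0954]), array([-90.,  -0.,  27.]), 0.298, array([-0.4, -1.1,  3.3]))
rot (9.47, array([0.4468, 0.2538, 0.1793]), array([-89.9,   0. , 117. ]), 0.601, array([-0.4,  0.1,  0.2]))
sq2 (10.82, array([0.4465, 0.2536, 0.0952]), array([-89.9,   0. , 117. ]), 0.298, array([-2.8, -1.4,  4.7]))
```

```bash
python3 - <<'E'
from h import *
from workcell import env
import pickle
env.gripper_to(.6)
env.move_straight([.447,.254,.175],rate=.25)
env.move_straight([.47,.10,.23],rate=.3)
fs={n:env.grab_frame(n) for n in("side","top")}
pickle.dump(fs,open("f1.pkl","wb"));print(env.read_state()["clock"])
T=fs["top"];S=fs["side"]
g=lambda f,x,y,w:cv2.resize(f["image"][y-w:y+w,x-w:x+w],(400,400),interpolation=cv2.INTER_NEAREST)
cv2.imwrite("pics/c5.png",np.hstack([g(T,190,231,20),g(S,242,242,25)]))
for f,(x,y,w) in ((T,(186,227,6)),(S,(242,228,7))):
    c=f["image"][y-w:y+w+1,x-w:x+w+1].astype(float)
    m=np.clip((c[...,0]-c[...,2]+6),0,None)*(c.sum(2)>120)
    yy,xx=np.mgrid[-w:w+1,-w:w+1]
    uv=(x+(m*xx).sum()/m.sum(),y+(m*yy).sum()/m.sum()); print("cap",uv,(m>0).sum(),unproj(f,uv,.150)[0].round(4))
    print("pred",proj(f,[.4468,.2538,.150]))
E
```

```text
12.8417
cap (np.float64(185.13333333333333), np.float64(224.33333333333334)) 12 [0.4557 0.2573 0.15  ]
pred [[186.20454517 227.21879972]]
cap (np.float64(240.7163120567376), np.float64(228.5035460992908)) 22 [0.4498 0.2512 0.15  ]
pred [[241.08136824 229.46240014]]
```

View pics/c5.png

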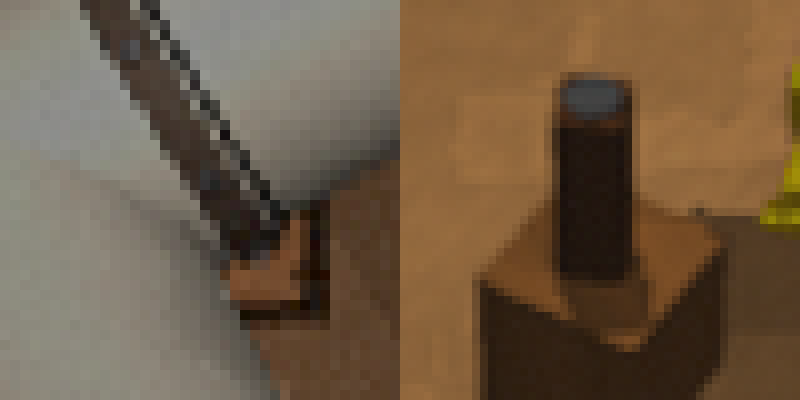

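```bash
python3 - <<'E'
from h import *
from workcell import env
import pickle
env.move_straight([.447,.254,.175],rate=.3)
env.move_straight([.447,.254,.095],rate=.2)
env.gripper_to(0,55)
s=env.read_state();print(s["clock"],s["position"],s["tool_rot"],s["opening"],s["force"])
env.move_straight([.447,.254,.195],rate=.2)
s=env.read_state();print(s["clock"],s["position"],s["tool_rot"],s["force"],s["wrist_torque"])
f=env.grab_frame("side");pickle.dump(f,open("f2.pkl","wb"))
uv=proj(f,[.447,.254,.104])[0];x,y=map(int,uv);print(uv)
cv2.imwrite("pics/c6.png",cv2.resize(f["image"][y-35:y+25,x-35:x+35],(700,600),interpolation=cv2.INTER_NEAREST))
E
```

```text
14.675 [0.44667587 0.2538526  0.09545716] [-8.99611395e+01  1.30707227e-02  1.17014811e+02] 0.2930002572433505 [-2.73569273  0.40217916  4.52946126]
15.325 [0.44618659 0.25351735 0.19358455] [-8.98731243e+01 -1.03251946e-02  1.16964089e+02] [-1.0497262   0.19443813 -1.35607629] [-0.01682558  0.14406097  0.01280218]
[241.02632208 241.12809962]
```

View pics/c6.png

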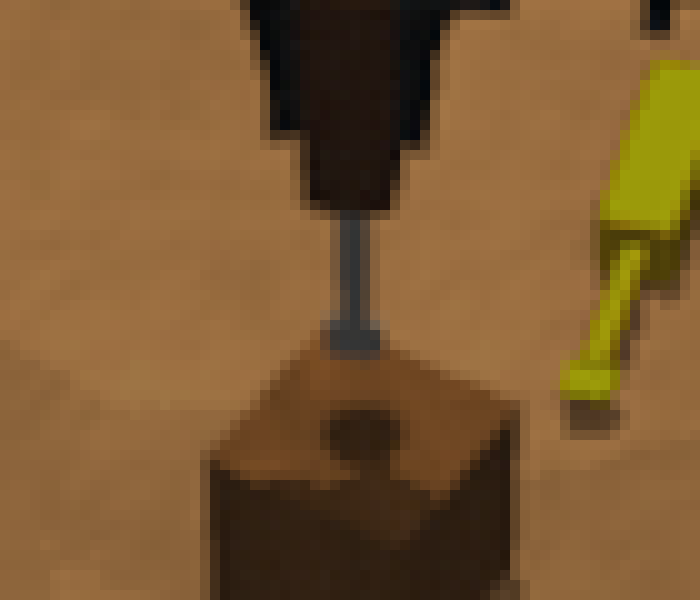

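```bash
python3 - <<'E'
from h import *
from workcell import env
import pickle
env.goto([.6005,-.1515,.195],[-90,0,92])
env.move_straight([.6005,-.1515,.1335],rate=.15)
env.dwell(.15)
s=env.read_state();print(s["clock"],s["position"],s["tool_rot"],s["force"],s["wrist_torque"],s["joint_positions"].round(1))
f=env.grab_frame("side");pickle.dump(f,open("f3.pkl","wb"))
ft=env.grab_frame("top");cv2.imwrite("pics/t3.png",ft["image"])
p=s["position"];print(proj(f,[p[0],p[1],p[2]-.0915]))
x,y=269,171
cv2.imwrite("pics/c7.png",cv2.resize(f["image"][y-25:y+25,x-25:x+25],(600,600),interpolation=cv2.INTER_NEAREST))
x,y=313,187
cv2.imwrite("pics/c8.png",cv2.resize(ft["image"][y-25:y+25,x-25:x+25],(600,600),interpolation=cv2.INTER_NEAREST))
E
```

```text
17.675 [ 0.60157867 -0.15134383  0.13514092] [-9.01782330e+01  2.59725913e-02  9.20383324e+01] [-0.00580093 -0.25533966 -1.2133593 ] [0.01310077 0.08486235 0.02586135] [  0.8  25.6  -7.2   0.  -57.    1.2]
[[268.40329974 169.21727652]]
```

View pics/c7.png

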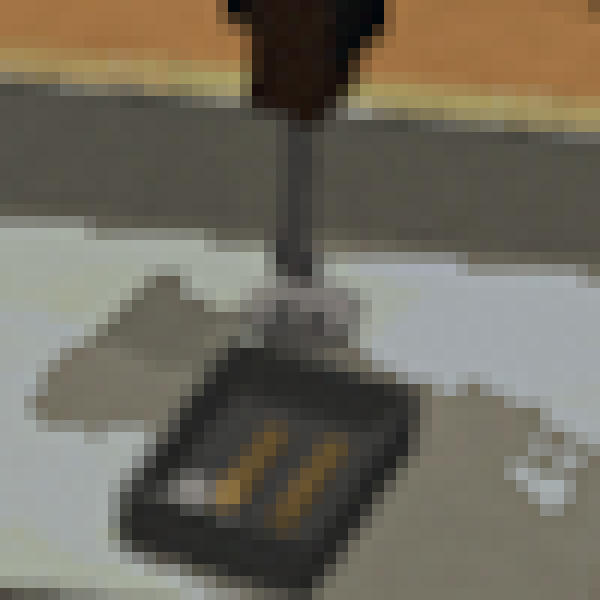

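View pics/c8.png

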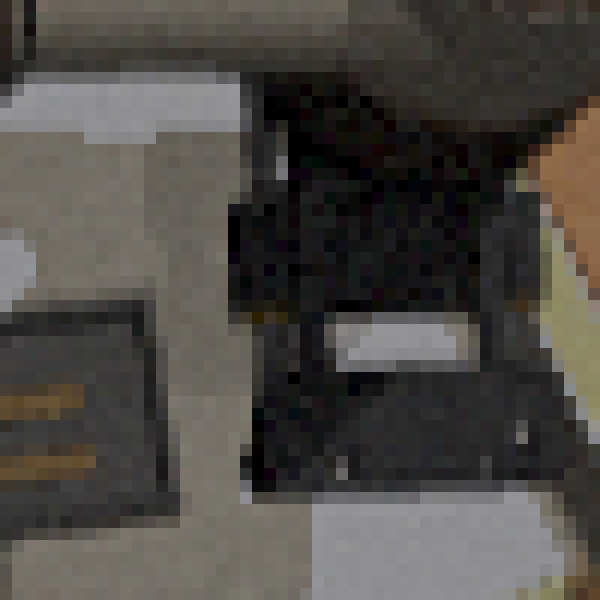

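```bash
python3 - <<'E'
from h import *
import pickle
from scipy.optimize import minimize
fs=pickle.load(open("f0.pkl","rb"))
f3=pickle.load(open("f3.pkl","rb"))
a=np.radians(np.arange(0,360,5))
def samp(g,uv): return cv2.remap(g,uv[:,0].astype(np.float32)[None],uv[:,1].astype(np.float32)[None],cv2.INTER_LINEAR)[0]
for n in("top","side"):
    f=fs[n];g=cv2.cvtColor(f["image"],cv2.COLOR_BGR2GRAY).astype(np.float32)
    def ring(p,r):
        uv=proj(f,np.c_[p[0]+r*np.cos(a),p[1]+r*np.sin(a),np.full(a.size,.031)]);return samp(g,uv),uv
    # contrast between outside ring (r=19) and rim (r=15.5)
    def J(p):
        i,_=ring(p,.0160);
        return np.mean(np.clip(i,90,None))
    best=min(((J((x,y)),x,y) for x in np.arange(.590,.610,.0005) for y in np.arange(-.162,-.142,.0005)))
    print(n,"rim",best,proj(f,[best[1],best[2],.031]))
    def K(x,y,t):
        l=np.linspace(-.0085,.0085,15);v=[]
        for w in(-.001,0,.001):
            v.append(samp(g,proj(f,np.c_[x+l*np.cos(t)-w*np.sin(t),y+l*np.sin(t)+w*np.cos(t),np.full(15,.029)])))
        return np.mean(v)
    b=min(((K(x,y,t),x,y,np.degrees(t)) for x in np.arange(.592,.609,.001) for y in np.arange(-.160,-.143,.001) for t in np.radians(np.arange(-40,40,4))))
    print("slot",b,proj(f,[b[1],b[2],.029]))
print(unproj(fs["side"],[268.0,168.7],.0436),"obs tip; pred .6016,-.1513")
g=cv2.cvtColor(f3["image"],cv2.COLOR_BGR2GRAY);print(g[158:177,260:278])
E
```

```text
top rim (np.float32(115.57516), np.float64(0.6004999999999988), np.float64(-0.1505)) [[313.03084869 186.48151689]]
slot (np.float32(66.06786), np.float64(0.603), np.float64(-0.151), np.float64(4.0)) [[313.10088099 185.87947017]]
side rim (np.float32(108.07917), np.float64(0.5979999999999991), np.float64(-0.142)) [[267.7755941  173.62407356]]
slot (np.float32(98.383766), np.float64(0.603), np.float64(-0.157), np.float64(0.0)) [[268.73832914 171.53625464]]
[[ 0.60446383 -0.15325073  0.0436    ]] obs tip; pred .6016,-.1513
[[ 80  81  82  82  81  81  82  72  58  57  73  81  81  81  81  80  81  81]
 [ 80  78  80  81  81  82  81  71  57  57  70  81  80  80  81  81  79  82]
 [ 79  80  79  81  82  81  83  71  58  58  71  80  80  80  79  81  80  81]
 [ 79  79  79  80  82  82  82  71  57  60  73  79  79  79  79  81  81  81]
 [ 79  79  78  80  83  82  82  69  57  63  75  82  80  78  81  81  81  80]
 [ 78  78  77  79  81  80  81  68  57  62  75  82  80  79  80  81  81  81]
 [ 82  82  80  80  82  81  80  67  56  61  74  81  80  79  78  80  81  81]
 [128 109  90  90  91  91  80  62  56  65  83  89
[... 151 characters left out ...]
141 139 138 140 140 139]
 [166 165 165 166 167 170 133  72  54  49 109 158 171 169 169 169 169 170]
 [169 166 166 166 163 158 143 113  91  80 107 143 155 162 167 165 166 166]
 [150 159 168 166 153 130 124 119 116 117 119 123 121 136 158 166 165 164]
 [ 96 128 150 146 126 121 110  79  93 110 109 118 122 113 144 166 164 165]
 [ 99  97 102 103  94 101  90  67  86  84  67 105 118 117 152 167 166 166]
 [100 103 110 109 108  90  68  68  71  72  67  93  92 122 160 166 166 167]
 [102 110 104  83 106  98  61  66  70  74  76  78  80 127 162 169 167 166]
 [101  97  77  47  38  42  47  58  62  70  83  95 104 103 135 164 170 167]
 [101  80  51  39  40  42  41  42  43  53  59  72  88  99 108 136 153 163]]
```

```bash
python3 - <<'E'
from h import *
import pickle
fs=pickle.load(open("f0.pkl","rb"));S=fs["side"];T=fs["top"]
for p in([.6,-.151,.031],[.6005,-.1505,.031],[.601,-.153,.031]): print(p,proj(S,p))
c=np.array([.6005,-.151,.031]);
print(np.round(proj(S,[c,c+[.01,0,0],c+[0,.01,0]])-proj(S,c),2))
a=np.radians(np.arange(0,360,30));print(np.round(proj(S,np.c_[c[0]+.016*np.cos(a),c[1]+.016*np.sin(a),np.full(12,.031)]),1))
print(unproj(S,[[269.4,172.0],[269.4,172.3],[269.4,171.7]],.031))
# top: slot and disc w/out dark bias
print(unproj(fs["side"],[241.8,248.8],.07))
E
```

```text
[0.6, -0.151, 0.031] [[268.60065435 172.19695327]]
[0.6005, -0.1505, 0.031] [[268.41193605 172.21936345]]
[0.601, -0.153, 0.031] [[268.65319153 171.82999445]]
[[ 0.    0.  ]
 [-2.33 -0.92]
 [-1.44  1.38]]
[[264.8 170.7]
 [264.1 172. ]
 [264.6 173.3]
 [266.2 174.4]
 [268.4 174.8]
 [270.6 174.5]
 [272.2 173.6]
 [272.9 172.3]
 [272.3 171. ]
 [270.8 170. ]
 [268.6 169.5]
 [266.4 169.8]]
[[ 0.59820295 -0.15364521  0.031     ]
 [ 0.59725805 -0.15209753  0.031     ]
 [ 0.5991494  -0.15519542  0.031     ]]
[[0.44657302 0.25080167 0.07      ]]
```

```bash
cat >> h.py <<'E'
def avg(env,n=6,dt=.02):
    P=[];F=[];W=[];Y=[]
    for _ in range(n):
        s=env.read_state();P.append(s["position"]);F.append(s["force"]);W.append(s["wrist_torque"]);Y.append(s["tool_rot"]);env.dwell(dt)
    return np.mean(P,0).round(4),np.mean(F,0).round(2),np.mean(W,0).round(3),np.mean(Y,0).round(2),np.std(P,0).round(5),np.std(W,0).round(4)
E
python3 - <<'E'
from h import *
from workcell import env
print(avg(env))
env.move_straight([.5985,-.1534,.1335],rate=.1)
print(avg(env))
hit=env.move_straight([.5985,-.1534,.1165],rate=.03,force_limit=4)
print(hit,avg(env),env.read_state()["clock"])
E
```

```text
(array([ 0.601 , -0.1515,  0.1346]), array([-0.01, -0.26, -1.21]), array([ 0.021,  0.086, -0.017]), array([-9.011e+01,  1.000e-02,  9.201e+01]), array([1.0e-04, 3.0e-05, 1.4e-04]), array([0.0295, 0.0297, 0.0304]))
(array([ 0.5984, -0.1536,  0.1336]), array([ 0.25, -0.07, -1.52]), array([0.013, 0.1  , 0.005]), array([-90.  ,   0.  ,  91.99]), array([4.e-05, 3.e-05, 3.e-05]), array([0.0235, 0.0245, 0.0222]))
False (array([ 0.5985, -0.1535,  0.1164]), array([ 0.44, -0.8 , -2.15]), array([-0.361, -0.108,  0.001]), array([-89.99,   0.  ,  92.  ]), array([1.e-05, 1.e-05, 6.e-05]), array([0.0337, 0.0272, 0.0325])) 19.0417
```

```bash
python3 - <<'E'
from h import *
from workcell import env
import pickle
print(avg(env))
f=env.grab_frame("side");x,y=269,162
cv2.imwrite("pics/c9.png",cv2.resize(f["image"][y-25:y+25,x-25:x+25],(600,600),interpolation=cv2.INTER_NEAREST))
E
```

```text
(array([ 0.5985, -0.1535,  0.1165]), array([ 0.21, -1.26, -2.32]), array([-0.356, -0.104,  0.004]), array([-90.,   0.,  92.]), array([2.e-05, 2.e-05, 3.e-05]), array([0.0355, 0.034 , 0.032 ]))
```

View pics/c9.png

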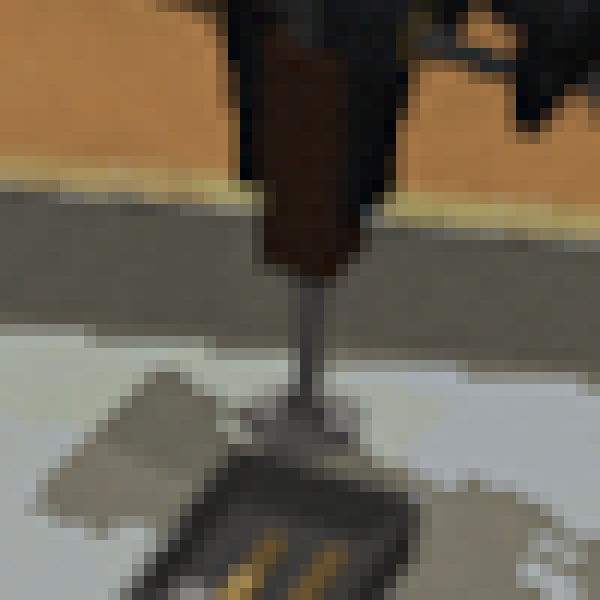

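```bash
python3 - <<'E'
from h import *
from workcell import env
hit=env.move_straight([.5985,-.1537,.1157],rate=.02,force_limit=4)
print(hit,avg(env,4))
env.move_straight([.5985,-.1542,.1157],rate=.02)
print(avg(env,4))
env.move_straight([.5985,-.1547,.1157],rate=.02)
print(avg(env,4),env.read_state()["clock"])
E
```

```text
False (array([ 0.5985, -0.1536,  0.1158]), array([ 0.39, -0.27, -1.88]), array([-0.112, -0.007,  0.012]), array([-9.0e+01, -1.0e-02,  9.2e+01]), array([2.e-05, 1.e-05, 1.e-05]), array([0.032 , 0.0316, 0.0098]))
(array([ 0.5985, -0.1541,  0.1157]), array([ 0.64,  0.27, -1.05]), array([ 0.075, -0.011, -0.024]), array([-9.0e+01, -1.0e-02,  9.2e+01]), array([0.e+00, 1.e-05, 0.e+00]), array([0.0116, 0.0276, 0.0072]))
(array([ 0.5985, -0.1547,  0.1157]), array([ 0.5 ,  0.29, -1.47]), array([ 0.085, -0.035,  0.008]), array([-90.01,  -0.  ,  92.  ]), array([0.e+00, 1.e-05, 2.e-05]), array([0.0347, 0.0193, 0.0248])) 20.1417
```

```bash
python3 - <<'E'
from h import *
from workcell import env
for x in (.5993,.5999,.6005):
    env.move_straight([x,-.1546,.1157],rate=.02); a=avg(env,3); print(x,a[1],a[2])
    if abs(a[2][1])>.2: break
for x in (.5977,.5971,.5965):
    env.move_straight([x,-.1546,.1157],rate=.02); a=avg(env,3); print(x,a[1],a[2])
    if abs(a[2][1])>.2: break
print(env.read_state()["clock"])
E
```

```text
0.5993 [ 0.04 -0.07 -1.3 ] [ 0.034  0.104 -0.003]
0.5999 [ 0.04  0.28 -1.05] [ 0.02   0.1   -0.008]
0.6005 [ 0.01 -0.33 -1.2 ] [0.001 0.094 0.022]
0.5977 [ 2.03  0.21 -1.97] [-0.002 -0.561 -0.003]
21.3833
```

```bash
cat >> h.py <<'E'
C=[.6002,-.1547,.1157]
E
python3 - <<'E'
from h import *
from workcell import env
env.move_straight(C,rate=.03); print(avg(env,3)[:3],env.read_state()["clock"])
y=92
for k in range(5):
    y-=4; env.move_straight(C,[-90,0,y]); a=avg(env,3); print(y,a[0],a[1],a[2],a[3][2],round(env.read_state()["clock"],2))
    if a[2][2]>.14 or np.hypot(*(a[2][:2]-[.02,.1]))>.4: break
E
```

```text
(array([ 0.5998, -0.1547,  0.1155]), array([-0.2 ,  0.27, -1.29]), array([ 0.045,  0.089, -0.021])) 21.6833
88 [ 0.5999 -0.1546  0.1155] [ 0.3   0.8  -1.47] [0.275 0.134 0.015] 88.09 21.98
84 [ 0.6    -0.1545  0.1155] [-0.52  2.   -1.92] [0.621 0.172 0.005] 84.13 22.28
```

```bash
cat >> h.py <<'E'
import json,os
def turn(env,y,p,step,ymin,stop,n=4,nmax=40):
    p=np.array(p,float)
    for k in range(nmax):
        if y-step<ymin: break
        y-=step; env.move_straight(list(p),[-90,0,y]); a=avg(env,n)
        ex,ey=a[2][0]-.02,a[2][1]-.1
        print(round(y,2),p.round(5),a[0],a[1],a[2],a[3][2],round(env.read_state()["clock"],2))
        if a[2][2]>stop: break
        if abs(ex)>.12: p[1]+=np.clip(.0008*ex,-.0006,.0006)
        if abs(ey)>.12: p[0]-=np.clip(.0008*ey,-.0006,.0006)
        if np.hypot(ex,ey)>1.2: print("lateral");break
    json.dump([y,list(p)],open("turn.json","w"))
    return y,p,a
E
python3 - <<'E'
from h import *
from workcell import env
turn(env,84,[.6002,-.1542,.1157],4,60,.13)
E
```

```text
80 [ 0.6002 -0.1542  0.1157] [ 0.6    -0.1543  0.1156] [-0.32  0.35 -2.54] [0.174 0.226 0.011] 80.14 22.6
76 [ 0.6001  -0.15408  0.1157 ] [ 0.6    -0.1543  0.1156] [-0.25 -0.07 -2.68] [-0.061  0.165  0.025] 76.14 22.92
72 [ 0.6001  -0.15408  0.1157 ] [ 0.6    -0.1542  0.1156] [ 0.42 -0.35 -3.17] [-0.212  0.157  0.075] 72.14 23.23
68 [ 0.6001  -0.15426  0.1157 ] [ 0.6    -0.1543  0.1156] [-0.53 -0.38 -3.51] [-0.132  0.159  0.048] 68.14 23.55
64 [ 0.6001  -0.15438  0.1157 ] [ 0.6    -0.1543  0.1156] [ 0.18 -0.16 -3.26] [0.006 0.125 0.043] 64.14 23.87
60 [ 0.6001  -0.15438  0.1157 ] [ 0.6001 -0.1543  0.1156] [-0.07  0.04 -3.51] [-0.001  0.13   0.039] 60.14 24.18
```

```bash
python3 - <<'E'
from h import *
from workcell import env
y,p=json.load(open("turn.json"))
turn(env,y,p,2,10,.12,nmax=18)
E
```

```text
58 [ 0.6001  -0.15438  0.1157 ] [ 0.6001 -0.1544  0.1156] [ 0.08 -0.12 -3.79] [0.029 0.11  0.064] 58.08 24.5
56 [ 0.6001  -0.15438  0.1157 ] [ 0.6001 -0.1544  0.1156] [ 0.12  0.03 -3.99] [0.035 0.068 0.06 ] 56.06 24.82
54 [ 0.6001  -0.15438  0.1157 ] [ 0.6001 -0.1544  0.1157] [ 0.41  0.16 -4.53] [0.034 0.068 0.054] 54.06 25.13
52 [ 0.6001  -0.15438  0.1157 ] [ 0.6001 -0.1544  0.1157] [ 0.43  0.64 -4.42] [0.033 0.037 0.065] 52.06 25.45
50 [ 0.6001  -0.15438  0.1157 ] [ 0.6001 -0.1544  0.1157] [ 0.02  0.06 -4.12] [-0.003  0.02   0.074] 50.06 25.77
48 [ 0.6001  -0.15438  0.1157 ] [ 0.6001 -0.1544  0.1157] [ 0.36  0.01 -4.53] [-0.001  0.021  0.091] 48.06 26.08
46 [ 0.6001  -0.15438  0.1157 ] [ 0.6001 -0.1544  0.1157] [ 0.11 -0.31 -5.3 ] [-0.026 -0.046  0.119] 46.07 26.4
44 [ 0.60022 -0.15438  0.1157 ] [ 0.6001 -0.1544  0.1157] [-0.03 -0.61 -5.06] [-0.064  0.049  0.194] 44.07 26.72
```

```bash
python3 - <<'E'
from h import *
from workcell import env
print(avg(env,8)[1:3])
y,p=json.load(open("turn.json"))
turn(env,y,p,.5,38,.275,n=8,nmax=5)
E
```

```text
(array([ 0.05, -0.34, -4.61]), array([-0.07 ,  0.037,  0.179]))
43.5 [ 0.60022 -0.15438  0.1157 ] [ 0.6001 -0.1544  0.1157] [-0.51 -0.35 -5.15] [-0.105  0.069  0.202] 43.51 27.23
43.0 [ 0.60022 -0.15448  0.1157 ] [ 0.6001 -0.1544  0.1157] [-0.14 -0.35 -5.03] [0.025 0.12  0.232] 43.0 27.62
42.5 [ 0.60022 -0.15448  0.1157 ] [ 0.6001 -0.1544  0.1156] [-0.28 -0.2  -5.05] [0.061 0.173 0.198] 42.5 28.0
42.0 [ 0.60022 -0.15448  0.1157 ] [ 0.6002 -0.1545  0.1157] [-0.59  0.02 -5.07] [0.094 0.186 0.232] 42.0 28.38
41.5 [ 0.60022 -0.15448  0.1157 ] [ 0.6002 -0.1545  0.1157] [-0.59  0.24 -5.18] [0.118 0.202 0.256] 41.5 28.77
```

```bash
python3 - <<'E'
from h import *
from workcell import env
y,p=json.load(open("turn.json"))
turn(env,y,p,.5,38,.295,n=8,nmax=4)
a=avg(env,12);print(a)
f=env.grab_frame("side");x,y=269,162
cv2.imwrite("pics/c10.png",cv2.resize(f["image"][y-25:y+25,x-25:x+25],(600,600),interpolation=cv2.INTER_NEAREST))
E
```

```text
41.0 [ 0.60022 -0.15448  0.1157 ] [ 0.6002 -0.1545  0.1157] [-0.5   0.51 -5.42] [0.131 0.241 0.277] 41.0 29.15
40.5 [ 0.6001  -0.15448  0.1157 ] [ 0.6001 -0.1545  0.1157] [-0.17  0.16 -5.81] [0.153 0.179 0.277] 40.5 29.53
40.0 [ 0.6001  -0.15438  0.1157 ] [ 0.6001 -0.1544  0.1157] [-0.24  0.05 -6.12] [-0.026  0.097  0.306] 40.0 29.92
(array([ 0.6001, -0.1544,  0.1157]), array([-0.42, -0.41, -6.28]), array([-0.083,  0.099,  0.28 ]), array([-90.01,   0.  ,  40.  ]), array([1.e-05, 1.e-05, 2.e-05]), array([0.0296, 0.0292, 0.0277]))
```

View pics/c10.png

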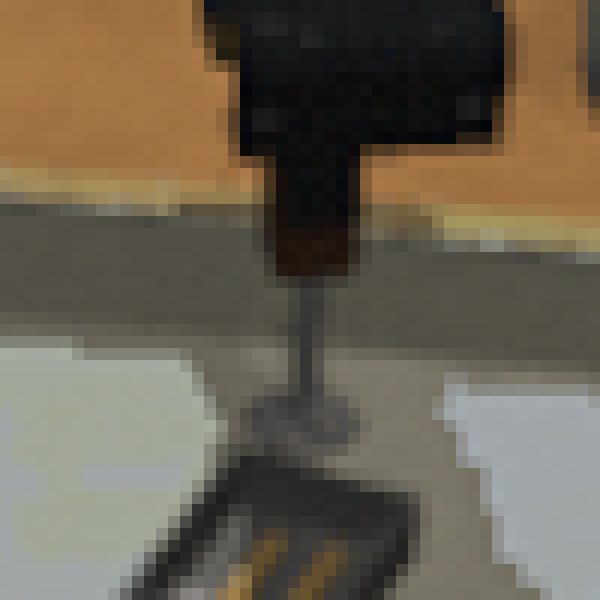

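```bash
python3 - <<'E'
from h import *
from workcell import env
y,p=json.load(open("turn.json"))
y,p,a=turn(env,y,p,.5,38,.33,n=10,nmax=1)
print("relax")
for k in range(4):
    y+=2.5; env.move_straight(list(p),[-90,0,y]); a=avg(env,4); print(y,a[:3],round(env.read_state()["clock"],2))
    if a[2][2]<.03: break
json.dump([y,list(p)],open("turn.json","w"))
E
```

```text
39.5 [ 0.6001  -0.15438  0.1157 ] [ 0.6001 -0.1544  0.1157] [ 0.11 -0.4  -6.61] [-0.167  0.023  0.3  ] 39.5 30.58
relax
42.0 (array([ 0.6001, -0.1545,  0.1157]), array([-0.27, -0.18, -6.34]), array([-0.01 ,  0.056,  0.261])) 30.9
44.5 (array([ 0.6001, -0.1544,  0.1157]), array([-0.04, -0.  , -6.77]), array([0.075, 0.033, 0.144])) 31.22
47.0 (array([ 0.6001, -0.1544,  0.1157]), array([-0.16,  0.1 , -6.23]), array([0.17 , 0.064, 0.101])) 31.53
49.5 (array([ 0.6001, -0.1545,  0.1158]), array([ 0.04,  0.06, -5.3 ]), array([0.323, 0.14 , 0.074])) 31.85
```

```bash
python3 - <<'E'
from h import *
from workcell import env
y,p=json.load(open("turn.json"));p=np.array(p)
for k in range(3):
    p[1]+=.0003
    y+=2.5; env.move_straight(list(p),[-90,0,y]); a=avg(env,4); print(y,a[:3],round(env.read_state()["clock"],2))
    if a[2][2]<.03: break
T=p+[0,0,.03]
print(env.move_straight(list(T),rate=.05),avg(env,4)[:3],env.read_state()["clock"])
fs={n:env.grab_frame(n) for n in("side","top")}
import pickle;pickle.dump(fs,open("f5.pkl","wb"))
f=fs["side"];x,y=269,162
cv2.imwrite("pics/c11.png",cv2.resize(f["image"][y-25:y+25,x-25:x+25],(600,600),interpolation=cv2.INTER_NEAREST))
E
```

```text
52.0 (array([ 0.6007, -0.1546,  0.1166]), array([-0.43, -0.89, -1.78]), array([-0.176,  0.215, -0.002])) 32.17
False (array([ 0.5998, -0.1541,  0.1454]), array([-0.32, -0.08, -1.46]), array([0.026, 0.032, 0.011])) 32.9833
```

View pics/c11.png

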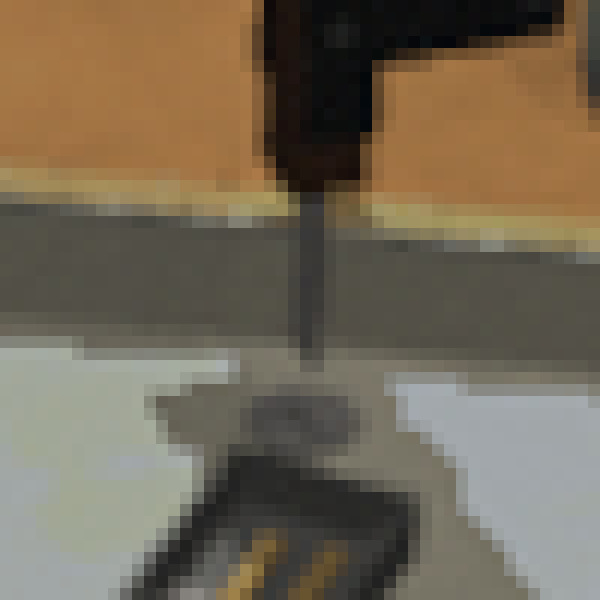

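```bash
python3 - <<'E'
from h import *
import pickle
a=pickle.load(open("f0.pkl","rb"));b=pickle.load(open("f5.pkl","rb"))
from scipy.ndimage import shift
for n,(x0,x1,y0,y1) in (("side",(243,262,148,160)),("side",(284,297,150,163)),("top",(317,335,150,172)),("top",(330,350,190,215))):
    A=cv2.cvtColor(a[n]["image"][y0-4:y1+4,x0-4:x1+4],cv2.COLOR_BGR2GRAY).astype(float);B=cv2.cvtColor(b[n]["image"][y0-4:y1+4,x0-4:x1+4],cv2.COLOR_BGR2GRAY).astype(float)
    r=[]
    for dx in np.arange(-3,3.1,.25):
        for dy in np.arange(-3,3.1,.25):
            s=shift(A,(dy,dx),order=1,mode='nearest')[4:-4,4:-4]; t=B[4:-4,4:-4]
            r.append((-np.corrcoef(s.ravel(),t.ravel())[0,1],dx,dy))
    print(n,sorted(r)[:3])
c=np.array([.64,-.23,.075]);d=np.array([-.407,.914,0])*.006
for n in("side","top"): print(n,"expected 6mm",proj(a[n],c+d)-proj(a[n],c))
E
```

```text
side [(np.float64(-0.9909862312922885), np.float64(0.5), np.float64(1.0)), (np.float64(-0.990786694346226), np.float64(0.75), np.float64(1.0)), (np.float64(-0.9901219663488213), np.float64(0.25), np.float64(1.0))]
side [(np.float64(-0.9887956846306101), np.float64(0.75), np.float64(1.0)), (np.float64(-0.9881122235054023), np.float64(0.5), np.float64(1.0)), (np.float64(-0.9873561559223534), np.float64(1.0), np.float64(1.0))]
top [(np.float64(-0.5016120721204507), np.float64(-2.75), np.float64(-1.5)), (np.float64(-0.4993710177081285), np.float64(-2.75), np.float64(-1.75)), (np.float64(-0.4938652445055488), np.float64(-2.5), np.float64(-0.5))]
top [(np.float64(-0.8889790107431241), np.float64(-1.25), np.float64(0.5)), (np.float64(-0.8857896608813614), np.float64(-1.5), np.float64(0.5)), (np.float64(-0.8843566191157681), np.float64(-1.5), np.float64(0.25))]
side expected 6mm [[-0.20423358  0.89845649]]
top expected 6mm [[-1.65171866  0.72327712]]
```

```bash
python3 - <<'E'
from h import *
from workcell import env
import pickle
env.move_straight([.6,-.154,.225],rate=.2)
env.goto([.4455,.2527,.225],[-90,0,117])
env.move_straight([.4455,.2527,.185],rate=.15)
env.dwell(.2);print(avg(env,4)[:4],env.read_state()["clock"])
f=env.grab_frame("side");x,y=241,241
print(proj(f,[[.4455,.2527,.0935]]))
cv2.imwrite("pics/c12.png",cv2.resize(f["image"][y-35:y+25,x-35:x+35],(700,600),interpolation=cv2.INTER_NEAREST))
E
```

```text
(array([0.4461, 0.2531, 0.1861]), array([-0.45, -0.29, -1.43]), array([0.   , 0.154, 0.013]), array([-9.0130e+01, -3.0000e-02,  1.1699e+02])) 35.9167
[[241.7262856  243.65269442]]
```

View pics/c12.png

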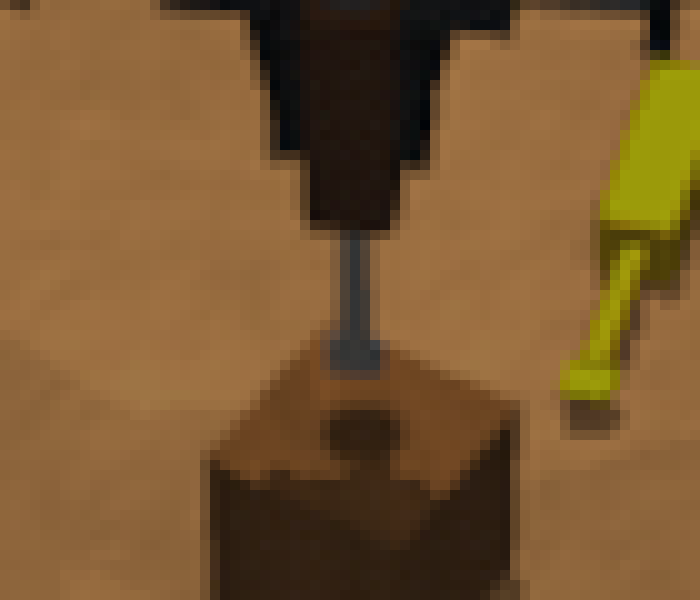

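```bash
python3 - <<'E'
from h import *
from workcell import env
env.move_straight([.4445,.252,.185],rate=.05)
print(env.move_straight([.4445,.252,.105],rate=.12,force_limit=6),avg(env,3)[:3])
print(env.move_straight([.4445,.252,.0945],rate=.03,force_limit=4),avg(env,3)[:3],env.read_state()["clock"])
E
```

```text
False (array([0.4451, 0.2525, 0.1057]), array([-0.17, -0.32, -0.82]), array([-0.013,  0.107, -0.   ]))
True (array([0.4446, 0.2522, 0.0954]), array([-1.11, -0.16,  4.07]), array([ 0.048,  0.361, -0.018])) 37.5083
```

Handle seated on the block at TCP z = 0.0954, the height it was picked at. Next I release it, back off straight up and check.

```bash
python3 - <<'E'
from h import *
from workcell import env
import pickle
env.gripper_to(.6); print(avg(env,3)[:3])
env.move_straight([.4445,.252,.20],rate=.12)
env.goto([.42,-.25,.28],[-90,0,90])
env.gripper_to(.6);env.dwell(.3)
fs={n:env.grab_frame(n) for n in("side","top")};pickle.dump(fs,open("f6.pkl","wb"));print(env.read_state()["clock"])
S,T=fs["side"],fs["top"]
cv2.imwrite("pics/s6.png",S["image"]);cv2.imwrite("pics/t6.png",T["image"])
g=lambda f,x,y,w:cv2.resize(f["image"][y-w:y+w,x-w:x+w],(400,400),interpolation=cv2.INTER_NEAREST)
cv2.imwrite("pics/c13.png",np.hstack([g(S,242,242,25),g(T,190,231,20)]))
E
```

```text
(array([0.4439, 0.2516, 0.0945]), array([ 0.13,  0.29, -0.62]), array([-0.004,  0.134, -0.01 ]))
41.8167
```

View pics/c13.png

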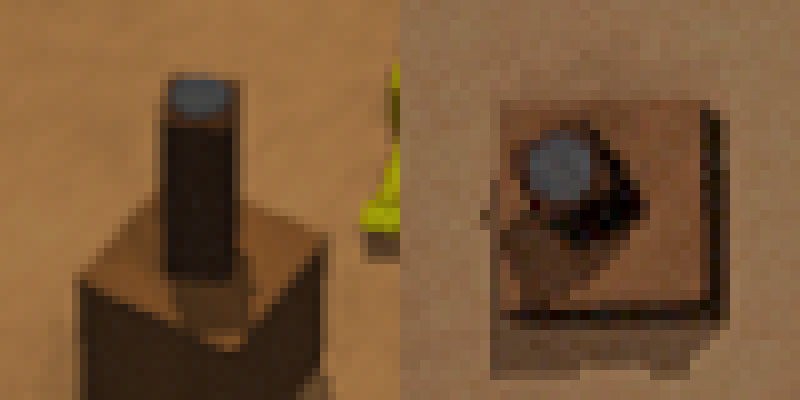

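View pics/t6.png

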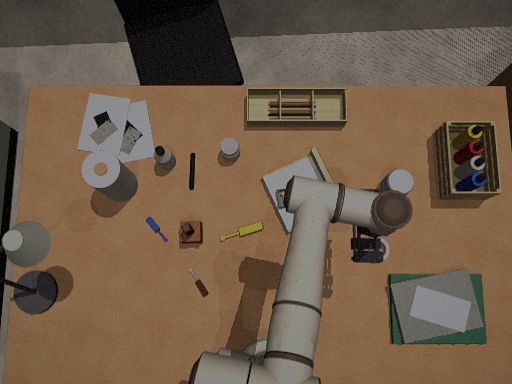

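View pics/s6.png

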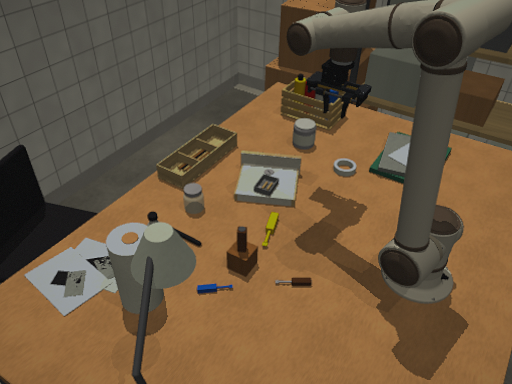

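```bash
python3 - <<'E'
from h import *
import pickle
from scipy.ndimage import shift
a=pickle.load(open("f0.pkl","rb"));b=pickle.load(open("f6.pkl","rb"))
n="side"
for (x0,x1,y0,y1) in ((243,299,148,162),):
    A=cv2.cvtColor(a[n]["image"][y0-4:y1+4,x0-4:x1+4],cv2.COLOR_BGR2GRAY).astype(float);B=cv2.cvtColor(b[n]["image"][y0-4:y1+4,x0-4:x1+4],cv2.COLOR_BGR2GRAY).astype(float)
    r=[(-np.corrcoef(shift(A,(dy,dx),order=1,mode='nearest')[4:-4,4:-4].ravel(),B[4:-4,4:-4].ravel())[0,1],dx,dy) for dx in np.arange(-2,2.1,.1) for dy in np.arange(-2,2.1,.1)]
    print(min(r))
g=lambda f,x,y,w:cv2.resize(f["image"][y-w:y+w,x-w:x+w],(400,400),interpolation=cv2.INTER_NEAREST)
cv2.imwrite("pics/c14.png",np.hstack([g(a[n],270,168,32),g(b[n],270,168,32)]))
E
```

```text
(np.float64(-0.9884123956338102), np.float64(0.7000000000000024), np.float64(0.9000000000000026))
```

View pics/c14.png

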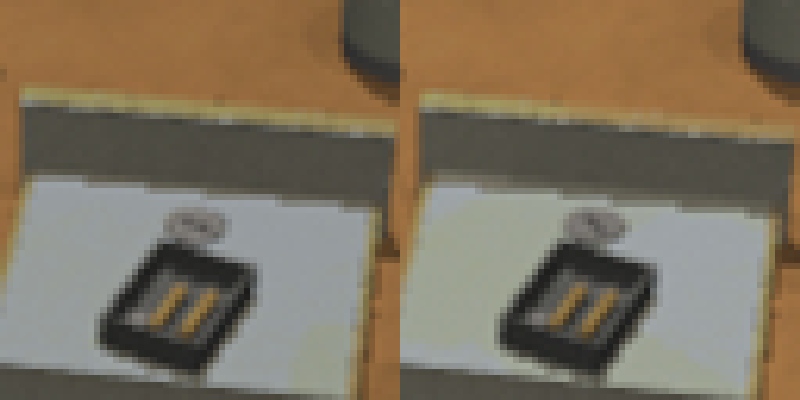

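```bash
python3 -c "
from workcell import env
print(env.read_state()['clock']);env.close_job()"
```

```text
41.8167
the job is handed in; nothing more can be done
```

I handed in the job at 41.8 s, and my last checks suggest every step was met, though no verdict is reported.

**What I did**
- I took the dark screwdriver from its block. I chose it over the blue, the yellow and the smaller dark one. I squeezed it along both axes first so it sat centred in the gripper.
- The blade went about 6–7 mm down into the cam slot. I centred it there by the side forces on the wrist.
- I turned the cam clockwise about 52° of tool yaw. Torque stayed at 0.04–0.07 N m at first, then climbed to about 0.30 N m, averaged over repeated readings, and I stopped there.
- I backed off until the torque was about zero, lifted out, and set the screwdriver back in its block.

**Last checks**
- **Panel:** it shifted 0.9 px vertically in the side picture, where closing the 6 mm gap should give 0.9 px. The sideways shift did not match (0.7 px measured, -0.2 px expected). The arm partly blocked the top view; one patch moved -1.25/0.5 px against -1.65/0.72 expected, and the other patch was unusable.
- **Screwdriver:** it seated in the block at the same height it was picked from. Both pictures show it upright, with the gripper well away from it.
- **Other things on the table:** they look unmoved in the pictures.

**Disagreements**
- While I backed off, the torque fell over about 12°, more slowly than the cam's stiffness implies. The screwdriver probably shifted a little in the grip.
- A downward pull of up to about 5 N showed on the wrist during turning, and I did not explain it.
- The three loose look-alike screwdrivers fell over by themselves early on. The robot did not touch them.

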